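# Drive the worn bush out of a tilted spindle housing with the matching drift

## Task

Take from the rack the drift that fits: wide enough to bear on the end of the bush, slim enough to pass down the bore of the clamped housing. Feel it through the loose dust washer, which lies off-centre in the housing's mouth, and into the tilted bore without forcing it, and push the worn bush right out of the lower end so that it drops into the beaker. Draw the drift out and stand it back in its empty place in the rack, leaving the beaker and everything else undisturbed.

Things in the scene. Friction and masses are not known exactly. Their poses are not given: they have to be found in the camera images.
- housing: aluminium housing, bore tilted 35 deg from vertical, mouth leaning to the fixture's -x. Origin: on the bore axis in the top face (62 mm across). z: along the bore, outward. In its 31 mm opening lies a loose dust washer, z -3 to -7 mm, its 17.6 mm hole up to 6 mm off the axis any way (not reported; slides at about 1 N). Below z -7 the bore is 16 mm wide, from z -26 to its end at -50 25 mm.
- fixture: yoke that carries the housing, fixed and rigid: dark steel base plate 150 x 136 x 10 mm, two grey cheeks 92 mm apart inside, 142 mm high. Origin: on the bench under the tilt pivot; z up, x towards the side where the bore's lower end points. The bore mouth is 140 mm above the bench.
- bush: brass bush, 22 mm across, 16 mm long, hole 9 mm. Origin: centre of its lower end; z along its axis, upward. At the start hidden in the housing, against the step 26 mm below the mouth (lower end at housing z -42 mm), gripped by a spring tolerance ring 35 mm below the mouth: it takes about 10 to 20 N along the bore, slides stiffly some 10 mm, then runs free and falls out.
- red_cup: red plastic beaker, 71 mm across the rim, 50 mm high, loose on the fixture's base plate under the lower end of the bore. Origin: centre of its underside; z up.
- rack: light wooden drift rack, fixed: top board 56 x 176 x 12 mm, its upper face 96 mm above the bench, over a base board. Three 22 mm holes in a row along y, at y = -52, 0 and +52 mm. Origin: on the bench under the middle hole; z up.
- drift_14: steel drift, upright in a rack hole: dark square grip 17 x 17 mm, z 6 to 52 mm, flats along its x and y, struck head at z 56; below it a collar 28 mm across, 4 mm thick; below that a plain shank 14 mm across, 70 mm long, flat end with a 1.5 mm chamfer. Origin: centre of the collar's underside (rests on the rack); z up. About 0.12 kg.
- drift_14_tip (a point): centre of the flat working end of the 14 mm drift, 70 mm below its collar; axes as the drift.
- drift_6: same grip and collar, shank only 6 mm across (it would slip through the hole of the bush). Origin and axes as drift_14.
- drift_20: same grip and collar, shank 20 mm across (it cannot enter the 16 mm bore). Origin and axes as drift_14.
- tea_cup: white porcelain tea cup, 77 mm across, 57 mm high, a bystander. Origin: centre of its underside.
- chasing_hammer: small chasing hammer with a wooden handle, 178 mm long, lying flat on the bench, a bystander. Origin: middle of its underside.
- white_bottle: white capped bottle, 37 mm across, 82 mm high, a bystander. Origin: centre of its underside.
Things that resemble listed ones, but are neither listed nor needed, are in the scene too. What is shaped like the red_cup but green or turquoise is not meant. Leave any red look-alike of the drift_14 alone.

How it is judged (in metres and radians):
On the way, in this order (a step that is already met when the one before it is completed fails the run):
1. the 14 mm drift stands in the tilted bore, its end at least 20 mm below the mouth (z of drift_14_tip in the frame of housing below -0.02 m and x of drift_14_tip in the frame of housing between -0.004 and 0.004 m and y of drift_14_tip in the frame of housing between -0.004 and 0.004 m and angle between the z axis of drift_14 and the z axis of housing, either way round below 0.15 rad), for 0.1 s.
2. the bush has been pushed out of the lower end with the drift still in the bore (z of bush in the frame of housing below -0.064 m and z of drift_14_tip in the frame of housing below -0.03 m), for 0.05 s.
At the end, for the whole second after the job is handed in: The bush lies at rest inside the beaker, which still stands upright within 20 mm of where it was; the 14 mm drift stands upright (within 5 degrees) in the rack's empty hole with its collar down on the board (within 3 mm) (z of bush in the frame of red_cup below 0.035 m and horizontal distance between bush and red_cup below 0.032 m and linear speed of bush below 0.03 m/s and angle between red_cup's own z axis and vertical below 0.1 rad and distance of red_cup from where it was at the start of the episode below 0.02 m and angle between drift_14's own z axis and vertical below 0.08 rad and z of drift_14 in the frame of rack between 0.093 and 0.099 m and x of drift_14 in the frame of rack between -0.007 and 0.007 m and y of drift_14 in the frame of rack between -0.06 and 0.06 m and linear speed of drift_14 below 0.02 m/s); the robot touches nothing.
It fails at once if the drift is forced against the housing or yoke with more than 60 N (contact force between drift_14 and fixture above 60 N).
It fails at once if the beaker is tipped (angle between red_cup's own z axis and vertical above 0.4 rad).
It fails at once if one of the other drifts is disturbed (by 25 mm) (distance of any of drift_6, drift_20 from where it was at the start of the episode above 0.025 m).
It fails at once if a bystander is disturbed (by 30 mm) (distance of any of tea_cup, chasing_hammer, white_bottle from where it was at the start of the episode above 0.03 m).
It also fails if it takes over 72 s, if anything falls off the work surface, if the arm or the gripper's body presses on something with over 40 N, if the wrist force passes 120 N, or if a joint passes its speed limit or range.

## Robot

A 6-joint arm with a two-finger parallel gripper is mounted at the origin on a cart in front of the work surface, level with it; the furniture and walls round the work are solid. World frame = base frame: x ahead of the robot, y to its left, z up, the work surface at z = 0. Lengths are in mm, angles in degrees, forces in N, time in s.
With the tool pointing down it reaches from about 350 to 850 mm from the base axis. Payload 8.1 kg.
Tool frame: the origin (TCP) lies between the finger pads; the fingertips stand 22 mm ahead of it and the grasp point (between the pads) lies 3 mm ahead of it; z points along the fingers, y is the line along which they close (so a half turn about z gives the same grasp; the last joint's range is limited). The gripper opens to 85 mm and grips with 20 to 120 N. Pads are 22 mm wide; open, the fingers measure 114 mm over their backs; the gripper's body (76 mm by 85 mm) begins 54 mm behind the grasp point. The pads swing forward as they close: fully open they stand 13 mm farther back than shut.
Start: joints at [-72.216, 7.471, 85.268, -0, 87.261, -4.893], TCP at [231.348, -553.61, 253.292] pointing down, gripper open.
Joint ranges: [-169.43, 169.43], [-51.17, 129.36], [1.28, 143.12], [-76.62, 256.62], [0, 156.53], [-152.29, 152.29]. Speed limits (degrees/s): [136.94, 136.94, 159.86, 180, 180, 180].

## Interface

Orientations are given as [roll, pitch, yaw] about the fixed x, y, z axes, in that order (R = Rz(yaw) Ry(pitch) Rx(roll)).
In Python, from bench import r, vision gives the robot as it stands.
- The arm moves only by the tool step_arm, never from a script. Its argument "targets" is a list that holds one entry, the list of rows, each a list of 6 numbers: the shift along the world's x, y, z in mm, then the turn, a rotation vector about the world's x, y, z in rad. In form: [[[x, y, z, rx, ry, rz], ...]]. A call has 1 to 12 rows; each row is the pose to reach, as a shift and turn from the pose commanded when the call began; what a row does not reach only later rows make up. A row lasts 1/12 s, in which the tool goes at most 41.7 mm and 7.16 degrees, less where a joint would pass 70% of its speed; a pose out of reach is approached as far as the arm can. A call with a gripper value outside its range is refused whole. "fingers" is the gripper's target within -1 to 1 (shut at 1, half-way at 0, fully open at -1), set as the call begins (left out, the last holds). The fingers move at their own pace and stop on an object; "newtons" is the grip in N (left out, the last holds). Time passes only in rows, so rows that repeat a pose let the fingers close. It gives the time, the measured TCP pose, the force, the opening and the grip force at its end, in the units of the state.
- r.sense(): the state, without advancing time (a new reading comes with each control period).
- vision.snapshot(name): name is "scene" or "top" or "wrist"; returns a dict with "img" (384x512x3 uint8, blue, green, red), "mtx" (3x3 intrinsics, pixels), "eye" and "attitude" of the camera in the world. Camera axes: x right, y up, looking along -z (the intrinsics and any distortion apply to the point x, -y, -z); pixel columns grow to the right and rows downward; lengths in mm; the calibration is good to about 2 mm. The wrist camera is an equidistant fisheye: a pixel r from the principal point sees the ray r / f radians off the axis. A picture is of the moment at which its call begins. There is no depth.
- r.hand_in(): hands the job in; it is judged then, once.
The state is a dict: "time": time; "joint_pos": joint angles; "qd": joint speeds; "joint_efforts": joint torques, N m; "tool_pos": TCP position; "tcp_rot": TCP orientation; "ft_force": force on the tool from outside, world axes, zero at the start; "wrist_torque": the same for the moment, N m; "finger_gap": finger opening in mm; "grip_force": force on a finger pad.
Only numpy, scipy, OpenCV 4.12 (cv2) and the standard library are available. Lean on these libraries where they do the work, as an engineer would, in place of code of your own. Each camera call takes 0.05 s, during which the arm holds its last target. There are 200 camera calls.

## Working session

There is one attempt and no reset: what is moved stays moved. The work goes in short steps, Python scripts to look and compute and a tool call to move; the robot and the scene stay as the last step left them, time stands still between calls to the robot, and variables do not carry over. Pictures are saved under pics/ and viewed, at most 10 in all, crops included, and the job is handed in when it is done.

Besides the shell and the picture viewer there is one more tool, called after "Emit:" as name([rows], argument=value, ...), one row to a line, values as JSON. step_arm: Moves the arm, as the interface text tells. Its arguments: {"type":"object","properties":{"targets":{"type":"array"},"fingers":{"type":"number"},"newtons":{"type":"number"}},"required":["targets"]}

```bash
mkdir -p pics; ls
python3 - <<'E'
from bench import r, vision
import cv2,json
for n in ["scene","top"]:
    s=vision.snapshot(n); cv2.imwrite(f"pics/{n}0.png",s["img"])
    print(n,s["mtx"],s["eye"],s["attitude"],s.keys())
print(r.sense())
E
```

```text
pics
scene [[421.74048286   0.         253.14937158]
 [  0.         421.74048286 194.36081851]
 [  0.           0.           1.        ]] [-248.01930026  691.13334586  735.73394996] [  57.91959227    0.38756316 -128.11611334] dict_keys(['img', 'mtx', 'eye', 'attitude'])
top [[351.9521637    0.         250.31787832]
 [  0.         351.9521637  197.16450809]
 [  0.           0.           1.        ]] [408.48093121  37.62920525 967.76490067] [  7.78378044   0.99180724 -90.64537097] dict_keys(['img', 'mtx', 'eye', 'attitude'])
{'time': 0.1, 'joint_pos': array([-7.22156959e+01,  7.50959397e+00,  8.53230829e+01,  1.31682806e-03,
        8.72621004e+01, -4.89187954e+00]), 'qd': array([-0.05516025, -0.12825389, -0.08416333, -0.03885188, -0.04139432,
        0.00820432]), 'joint_efforts': array([ 6.85845844e-04, -5.70949101e+01, -5.01943016e+01, -2.90573544e-04,
        8.08326731e-03, -6.68429971e-05]), 'tool_pos': array([ 231.2123903 , -553.16481435,  252.36126727]), 'tcp_rot': array([-1.79905680e+02, -9.39262500e-03,  2.26761119e+01]), 'ft_force': array([ 0.35523692, -0.18593894,  0.5833305 ]), 'wrist_torque': array([ 0.0206628 , -0.00345349, -0.02070633]), 'grip_force': 0.0, 'finger_gap': 85.41252317127515}
```

View pics/scene0.png

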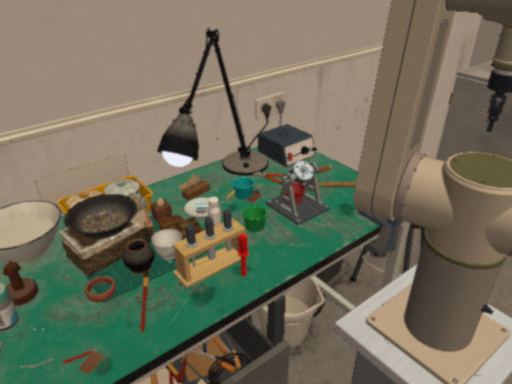

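View pics/top0.png

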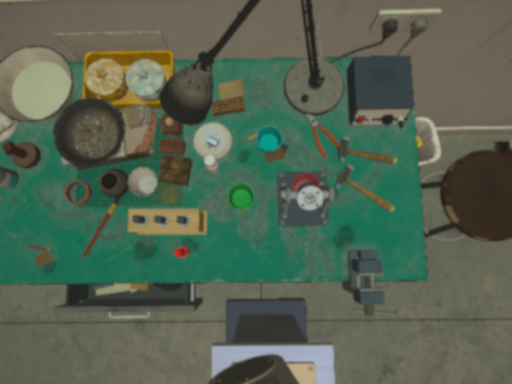

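The top view shows the rack at about (167,221), with three drifts at (138,219), (160,219) and (183,220). The fixture is at (303,198) with the beaker on its far side at (306,182). The scene view shows the rack at (212,248) and the fixture at (298,190).

Run:
```python
import cv2,numpy as np
a=cv2.imread("pics/scene0.png"); b=cv2.imread("pics/top0.png")
def c(i,x,y,w,h,W=400,H=300): return cv2.resize(i[y:y+h,x:x+w],(W,H),interpolation=cv2.INTER_CUBIC)
m=np.vstack([np.hstack([c(a,170,200,88,66*1+24-24),c(a,260,152,80,60+12)]),np.hstack([c(b,120,190,100,75),c(b,265,160,80,60+15)])])
cv2.imwrite("pics/crop0.png",m)
```

```text
(no output)
```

View pics/crop0.png

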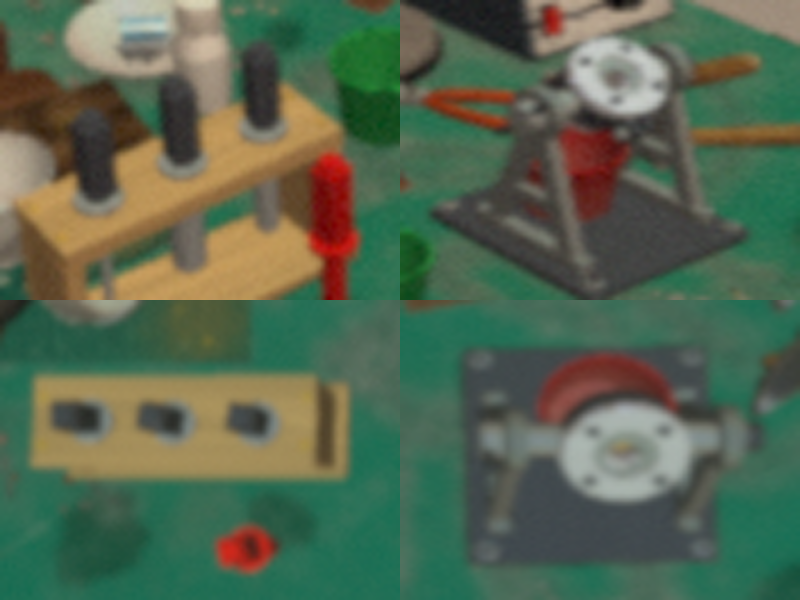

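The 14 mm drift is the rack's right-hand one: its shank is of medium width, between the thin left one and the thick middle one. It has the lowest y of the three. The housing mouth is at about top pixel (310,197.5).

```bash
cat > h.py <<'E'
from bench import r, vision
import cv2, numpy as np
from scipy.spatial.transform import Rotation as R
def rot(a): return R.from_euler('xyz',a,degrees=True).as_matrix()
def hit(s,u,v,z,fish=False):
    K=s["mtx"]; x=(u-K[0,2])/K[0,0]; y=(v-K[1,2])/K[1,1]
    if fish:
        t=np.hypot(x,y); k=np.tan(t)/t if t>1e-9 else 1; x*=k; y*=k
    d=rot(s["attitude"])@np.array([x,-y,-1.])
    return s["eye"]+d*(z-s["eye"][2])/d[2]
def proj(s,P,fish=False):
    p=rot(s["attitude"]).T@(np.asarray(P,float)-s["eye"]); x,y,z=p[0],-p[1],-p[2]
    K=s["mtx"]
    if fish:
        q=np.hypot(x,y); t=np.arctan2(q,z); k=t/q if q>1e-9 else 0; x*=k;y*=k
    else: x/=z;y/=z
    return np.array([K[0,0]*x+K[0,2],K[1,1]*y+K[1,2]])
E
python3 - <<'E'
from h import *
np.set_printoptions(precision=1,suppress=True)
s=vision.snapshot("top")
A=lambda x,y:(120+x/4,190+(y-300)/4); B=lambda x,y:(265+(x-400)/5,160+(y-300)/4)
for p in [(32,376),(315,378),(315,472),(32,468)]: print('board',hit(s,*A(*p),96))
for p in [(98,422),(180,422),(266,422)]: print('collar',hit(s,*A(*p),98))
for p in [(626,450)]: print('mouth',hit(s,*B(*p),140))
for p in [(462,348),(706,348),(718,562),(470,562)]: print('plate',hit(s,*B(*p),10))
s=vision.snapshot("scene")
a=lambda x,y:(170+x/400*88,200+y/300*66); b=lambda x,y:(260+(x-400)/5,152+y/300*72)
print('scene collar', [hit(s,*a(*p),98) for p in [(97,195),(182,160),(264,125)]])
print('scene mouth', hit(s,*b(618,77),140))
w=vision.snapshot("wrist"); print(w["mtx"],w["eye"],w["attitude"],r.sense()["tool_pos"],r.sense()["tcp_rot"])
print(rot(r.sense()["tcp_rot"]).T@(w["eye"]-r.sense()["tool_pos"]), rot(r.sense()["tcp_rot"]).T@rot(w["attitude"]))
E
```

```text
board [502.1 358.   96. ]
board [498.5 180.4  96. ]
board [440.2 179.9  96. ]
board [444.7 356.   96. ]
collar [472.6 315.   98. ]
collar [472.  263.8  98. ]
collar [471.3 210.3  98. ]
mouth [519.1 -91.  140. ]
plate [608.9 -23.1  10. ]
plate [ 606.9 -157.8   10. ]
plate [ 459.3 -158.3   10. ]
plate [460.9 -24.2  10. ]
scene collar [array([475.1, 318.6,  98. ]), array([472.4, 266.7,  98. ]), array([470.5, 213.5,  98. ])]
scene mouth [513.3 -88.2 140. ]
[[297.3   0.  255. ]
 [  0.  297.3 195. ]
 [  0.    0.    1. ]] [ 306.9 -523.3  373.9] [-18.5   0.1 -67.3] [ 231.3 -553.4  252.7] [-179.9   -0.    22.7]
[  81.4    1.3 -121.2] [[-0.   0.9  0.3]
 [ 1.  -0.   0. ]
 [ 0.   0.3 -0.9]]
```

Emit:
step_arm([
  [[203,463,60,0,0,-0.396],[203,463,60,0,0,-0.396],[203,463,60,0,0,-0.396],[203,463,60,0,0,-0.396],[203,463,60,0,0,-0.396],[203,463,60,0,0,-0.396],[203,463,60,0,0,-0.396],[203,463,60,0,0,-0.396],[203,463,60,0,0,-0.396],[203,463,60,0,0,-0.396],[203,463,60,0,0,-0.396],[203,463,60,0,0,-0.396]],
], fingers=0)

```text
time: 1.25
tool_pos: [431.0, -97.0, 312.7]
tcp_rot: [180.0, -0.0, -0.0]
ft_force: [1.1, -0.3, 0.6]
finger_gap: 42.9
grip_force: 0.0
```

Emit:
step_arm([
  [[0,0,-57,0,-0.611,0],[0,0,-57,0,-0.611,0],[0,0,-57,0,-0.611,0],[0,0,-57,0,-0.611,0],[0,0,-57,0,-0.611,0],[0,0,-57,0,-0.611,0],[0,0,-57,0,-0.611,0],[0,0,-57,0,-0.611,0],[0,0,-57,0,-0.611,0]],
])

```text
time: 2.0
tool_pos: [446.2, -105.5, 257.7]
tcp_rot: [-179.8, -34.4, 0.1]
ft_force: [-0.5, 0.7, 0.3]
finger_gap: 42.7
grip_force: 0.0
```

Run:
```python
from h import *
np.set_printoptions(precision=2,suppress=True)
w=vision.snapshot("wrist"); cv2.imwrite("pics/w1.png",w["img"]); s=r.sense()
np.save("pics/w1.npy",np.r_[w["eye"],w["attitude"]])
print(s["tool_pos"],s["tcp_rot"],s["joint_pos"],w["eye"],w["attitude"],w["mtx"])
a=np.array([-np.sin(np.radians(35)),0,np.cos(np.radians(35))])
c=proj(w,[516,-90,140],True);print(c)
x,y=c.astype(int); im=w["img"][max(y-60,0):y+60,max(x-80,0):x+80]
cv2.imwrite("pics/w1c.png",cv2.resize(im,(800,600),interpolation=cv2.INTER_CUBIC)); print(im.shape,x-80,y-60)
```

```text
[ 446.28 -105.35  257.64] [-179.81  -34.45    0.14] [-33.73 -51.15 135.76  20.18  67.16  52.89] [ 445.6  -107.1   403.87] [ 15.94   0.16 -89.79] [[297.32   0.   255.02]
 [  0.   297.32 194.98]
 [  0.     0.     1.  ]]
[237.51 200.11]
(120, 160, 3) 157 140
```

View pics/w1c.png

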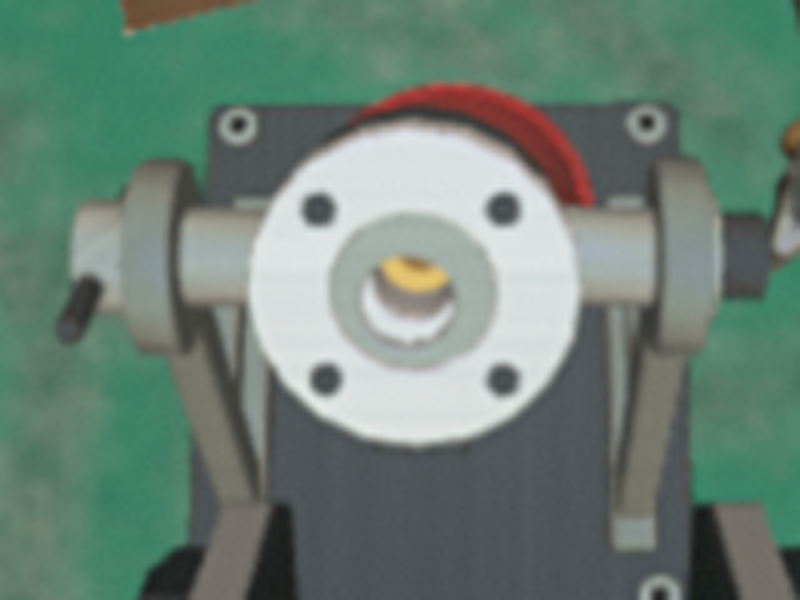

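The full 35° tool tilt is out of reach, with joint 2 on its stop. I will grip the drift with the tool leaning 20° relative to it, so the insertion needs only 15° of tool tilt.

The close view shows the mouth centre at about wrist pixel (239.4,199), from the bolt-hole diagonals. That puts it near (517,-91). The washer hole is only 1–2 mm off the axis.

Emit:
step_arm([
  [[37,302,4,0,0.96,0],[37,302,4,0,0.96,0],[37,302,4,0,0.96,0],[37,302,4,0,0.96,0],[37,302,4,0,0.96,0],[37,302,4,0,0.96,0],[37,302,4,0,0.96,0],[37,302,4,0,0.96,0],[37,302,4,0,0.96,0],[37,302,4,0,0.96,0],[37,302,4,0,0.96,0],[37,302,4,0,0.96,0]],
])

```text
time: 3.05
tool_pos: [483.2, 196.8, 259.5]
tcp_rot: [-179.7, 20.5, 0.0]
ft_force: [0.1, 0.4, 0.7]
finger_gap: 42.9
grip_force: 0.0
```

Run:
```python
from h import *
np.set_printoptions(precision=2,suppress=True)
w=vision.snapshot("wrist"); s=r.sense()
print(s["tool_pos"],s["tcp_rot"],s["joint_pos"])
c=proj(w,[471,212,152],True);print(c,proj(w,[471,212,100],True))
im=w["img"].copy()
for z in (152,100): cv2.drawMarker(im,tuple(int(round(v)) for v in proj(w,[471,212,z],True)),(0,0,255),0,6)
x,y=(c).astype(int); x0=max(x-80,0);y0=max(y-60,0); im=im[y0:y0+120,x0:x0+160]
cv2.imwrite("pics/w2c.png",cv2.resize(im,None,fx=5,fy=5,interpolation=cv2.INTER_CUBIC)); print(im.shape,x0,y0)
print(proj(w,[472,212,152],True)-c,proj(w,[471,213,152],True)-c)
```

```text
[483.16 196.43 260.61] [-179.66   20.42   -0.01] [ 13.23  12.95  80.62   5.12 106.21 103.88]
[234.84 170.34] [238.27 138.96]
(120, 160, 3) 154 110
[-0.05 -1.05] [-1.27  0.  ]
```

View pics/w2c.png

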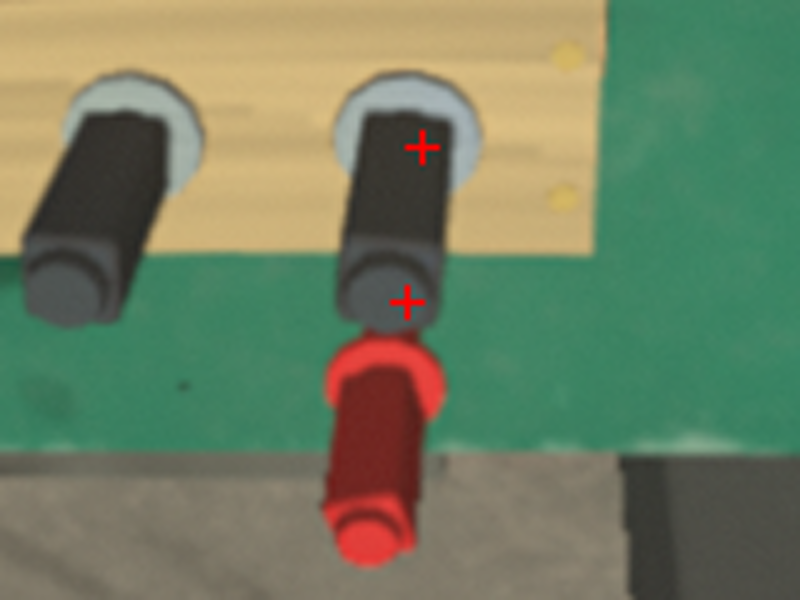

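The drift's head shows at crop (388,290). The predicted mark is off by +2.3 mm in x and +3 mm in y, so the drift stands at (473,214.7).

Emit:
step_arm([
  [[-9,18,-20,0,0,0],[-9,18,-40,0,0,0],[-9,18,-70,0,0,0],[-9,18,-95,0,0,0],[-9,18,-115,0,0,0],[-9,18,-130,0,0,0],[-9,18,-130,0,0,0],[-9,18,-130,0,0,0]],
])

```text
time: 3.77
tool_pos: [473.8, 214.0, 130.9]
tcp_rot: [-179.6, 20.5, -0.1]
ft_force: [-0.4, 1.0, 0.5]
finger_gap: 42.4
grip_force: 0.0
```

Run:
```python
from h import *
np.set_printoptions(precision=2,suppress=True)
s=r.sense(); print(s["tool_pos"],s["tcp_rot"],s["ft_force"])
```

```text
[473.8  213.95 130.89] [-179.63   20.5    -0.06] [-0.38  1.03  0.51]
```

Emit:
step_arm([
  [[0,0,0,0,0,0],[0,0,0,0,0,0],[0,0,0,0,0,0],[0,0,0,0,0,0],[0,0,0,0,0,0],[0,0,0,0,0,0]],
], fingers=1, newtons=100)

```text
time: 4.27
tool_pos: [475.1, 214.8, 131.6]
tcp_rot: [-179.6, 20.4, 0.0]
ft_force: [-1.1, -1.8, 8.0]
finger_gap: 15.6
grip_force: 97.4
```

Run:
```python
from h import *
np.set_printoptions(precision=2,suppress=True)
s=r.sense(); print(s["tool_pos"],s["tcp_rot"],s["ft_force"],s["wrist_torque"],s["finger_gap"],s["grip_force"])
```

```text
[475.08 214.76 131.6 ] [-179.61   20.45    0.  ] [-1.05 -1.77  8.05] [-0.25  0.33  0.04] 15.6229329525188 97.36568927764893
```

Emit:
step_arm([
  [[0,0,10,0,0,0],[0,0,25,0,0,0],[0,0,50,0,0,0],[0,0,80,0,0,0],[0,0,110,0,0,0],[0,0,130,0,0,0],[0,0,130,0,0,0],[0,0,130,0,0,0],[0,0,130,0,0,0]],
])

```text
time: 5.02
tool_pos: [473.6, 214.6, 258.8]
tcp_rot: [-179.7, 20.6, -0.0]
ft_force: [0.3, 0.0, -1.5]
finger_gap: 15.3
grip_force: 97.8
```

Run:
```python
from h import *
np.set_printoptions(precision=2,suppress=True)
w=vision.snapshot("wrist"); s=r.sense(); print(s["tool_pos"],s["tcp_rot"],s["ft_force"],s["wrist_torque"],s["finger_gap"],s["grip_force"])
T=rot(s["tcp_rot"])
im=w["img"].copy(); T0=rot([-179.61,20.45,0.])
def loc(dz,dx=473-475.08): return s["tool_pos"]+T@T0.T@np.array([dx,-.1,dz-131.6])
for z in (96,26): 
  p=proj(w,loc(z),True); print(p); cv2.drawMarker(im,tuple(int(round(v)) for v in p),(0,0,255),0,6)
im=im[90:210,175:335]
cv2.imwrite("pics/w3c.png",cv2.resize(im,None,fx=5,fy=5,interpolation=cv2.INTER_CUBIC))
```

```text
[473.17 214.48 258.01] [-179.67   20.74   -0.02] [ 0.34  1.18 -1.22] [-0.   -0.25 -0.04] 15.297899401387593 97.79529333114624
[253.74 226.16]
[254.68 160.95]
```

View pics/w3c.png

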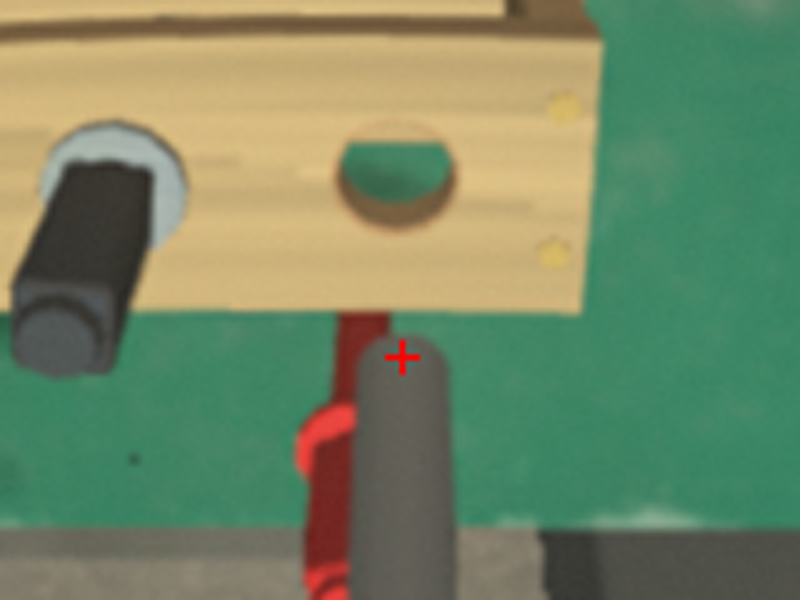

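The hand view shows the 14 mm drift held straight, its tip at crop (402,345). The empty hole is at crop (397,175), and the other drifts are untouched. Next is the transfer over the housing with the drift tilted 35°.

Emit:
step_arm([
  [[0,0,40,0,-0.1,0],[-10,-60,60,0,-0.2,0],[-30,-306,60,0,-0.611,0],[-30,-306,60,0,-0.611,0],[-30,-306,60,0,-0.611,0],[-30,-306,60,0,-0.611,0],[-30,-306,60,0,-0.611,0],[-30,-306,60,0,-0.611,0],[-30,-306,60,0,-0.611,0],[-30,-306,60,0,-0.611,0],[-30,-306,60,0,-0.611,0],[-30,-306,60,0,-0.611,0]],
])

```text
time: 6.07
tool_pos: [443.2, -91.1, 317.6]
tcp_rot: [-179.6, -14.2, -0.1]
ft_force: [-0.4, 0.1, -1.0]
finger_gap: 15.8
grip_force: 98.1
```

Run:
```python
from h import *
np.set_printoptions(precision=2,suppress=True)
s=r.sense(); print(s["tool_pos"],s["tcp_rot"],s["ft_force"],s["wrist_torque"],s["joint_pos"])
```

```text
[443.23 -91.09 317.63] [-179.56  -14.22   -0.09] [-0.38  0.13 -1.01] [ 0.03  0.18 -0.01] [-22.54 -30.83 112.95   5.81  84.89  67.64]
```

Emit:
step_arm([
  [[0,0,-20,0,0,0],[0,0,-45,0,0,0],[0,0,-62,0,0,0],[0,0,-71,0,0,0],[0,0,-71,0,0,0],[0,0,-71,0,0,0]],
])

```text
time: 6.57
tool_pos: [443.7, -90.2, 247.8]
tcp_rot: [-179.6, -14.3, 0.1]
ft_force: [-0.2, -0.2, -0.1]
finger_gap: 15.2
grip_force: 98.1
```

```bash
cat >> h.py <<'E'
T0=rot([-179.61,20.45,0.])
def tip(s):
    T=rot(s["tcp_rot"]); D=T@T0.T
    return s["tool_pos"]+D@np.array([-2.1,-.1,-105.6]), D@np.array([0,0,1.])
E
python3 - <<'E'
from h import *
np.set_printoptions(precision=2,suppress=True)
w=vision.snapshot("wrist"); s=r.sense(); print(s["tool_pos"],s["tcp_rot"],s["ft_force"])
t,a=tip(s); print(t,a)
im=w["img"].copy()
for P in (t,t-25*a,[517,-91,140]):
  p=proj(w,P,True); print(p)
c=proj(w,[517,-91,140],True).astype(int); x0,y0=c-[80,70]; print(x0,y0)
im=cv2.resize(im[y0:y0+120,x0:x0+160],None,fx=5,fy=5,interpolation=cv2.INTER_CUBIC)
for P,k in ((t,(0,0,255)),(t-25*a,(255,0,0)),([517,-91,140],(0,255,0))):
  q=(proj(w,P,True)-[x0,y0]+.5)*5; cv2.drawMarker(im,tuple(int(v) for v in q),k,0,20)
cv2.imwrite("pics/w4c.png",im)
E
```

```text
[444.19 -90.7  248.87] [-179.66  -14.39    0.08] [ 0.22  0.6  -0.7 ]
[502.79 -90.8  161.  ] [-0.57 -0.    0.82]
[255.19 160.66]
[255.4  144.46]
[255.64 144.61]
175 74
```

View pics/w4c.png

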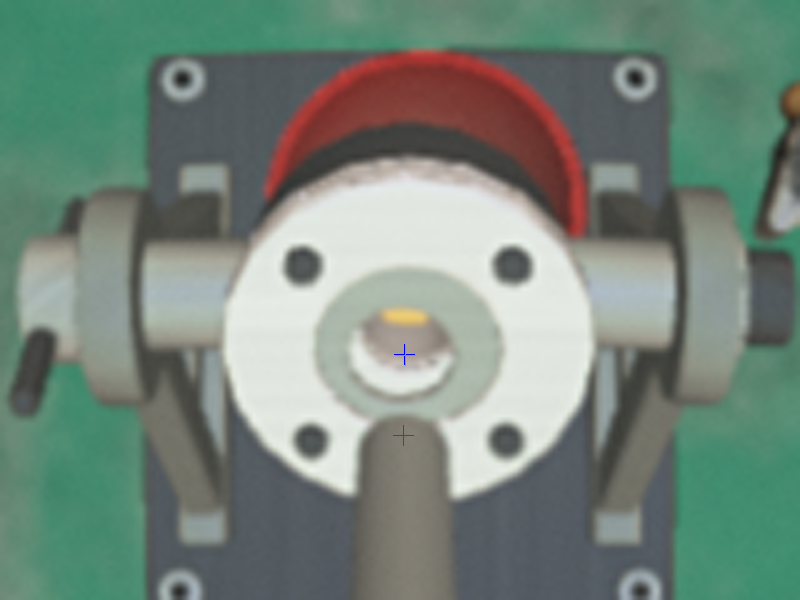

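The drift's tip edge is at crop row 415 with the shank centred at column 402.5. The bolt diagonals put the mouth centre at crop (408.5,356.5), so it is about 0.7 mm further to -y than planned. The washer hole at (403,352) is almost centred.

Run:
```python
from h import *
np.set_printoptions(precision=2,suppress=True)
w=vision.snapshot("wrist"); s=r.sense(); print(s["tool_pos"],s["tcp_rot"])
t,a=tip(s); p=np.cross([0,1,0],a); q=np.array([0,1.,0])
th=np.linspace(0,6.28,40)
for rr,h in((7,1.5),(5.5,0)):
  y=[(proj(w,t+h*a+rr*(p*np.cos(k)+q*np.sin(k)),True)-[175,74]+.5)*5 for k in th]; print(np.min(y,0),np.max(y,0))
M=np.array([517,-91,140.]);m=(proj(w,M,True)-[175,74]+.5)*5
print(m,(proj(w,M+p,True)-[175,74]+.5)*5-m)
for k in(-1,1): print([(proj(w,M+31*k*p,True)-[175,74]+.5)*5])
# fresh image: exact tip & hole positions
g=cv2.cvtColor(w["img"],cv2.COLOR_BGR2GRAY).astype(int); print(g[74+60:74+100,175+80])
```

```text
[444.42 -91.01 249.4 ] [-179.68  -14.45    0.06]
[355.85 403.54] [448.78 481.66]
[366.06 406.94] [438.7  468.12]
[402.37 360.17] [-0.01 -5.24]
[array([402.59, 512.21])]
[array([402.12, 188.35])]
[180 179 181 199 202 179 160 158 159 162 161 160 167 181 182 212 228 231
 227 196 152 159 164 134 124 127 125 127 127 126 126 126 128 126 126 125
 126 126 126 124]
```

Emit:
step_arm([
  [[4,-0.9,-3,0,0,0],[9,-0.9,-9,0,0,0],[13.5,-0.9,-15,0,0,0],[13.5,-0.9,-15,0,0,0],[13.5,-0.9,-15,0,0,0],[13.5,-0.9,-15,0,0,0]],
])

```text
time: 7.17
tool_pos: [457.0, -92.2, 232.6]
tcp_rot: [-179.6, -14.3, -0.0]
ft_force: [-0.1, -0.4, -1.2]
finger_gap: 15.6
grip_force: 98.1
```

Run:
```python
from h import *
np.set_printoptions(precision=2,suppress=True)
w=vision.snapshot("wrist"); s=r.sense(); print(s["tool_pos"],s["tcp_rot"],s["ft_force"])
t,a=tip(s); p=np.cross([0,1,0],a); t=t-2.2*p; M=np.array([517.6,-92,140.4]); d=t-M
print("tip",t,"perp,y,along",d@p,d[1],d@a)
x0,y0=(proj(w,M,True)-[80,75]).astype(int)
im=cv2.resize(w["img"][y0:y0+120,x0:x0+160],None,fx=5,fy=5,interpolation=cv2.INTER_CUBIC)
q=np.array([0,1.,0]); th=np.linspace(0,6.28,60)
f=lambda P:((proj(w,P,True)-[x0,y0]+.5)*5)
for c,rr,k in((t+1.5*a,7,(0,0,255)),(M,15.5,(0,255,0)),(M,31,(0,255,0)),(M-7*a,8,(255,0,0))):
  for v in th: cv2.circle(im,tuple(int(e) for e in f(c+rr*(p*np.cos(v)+q*np.sin(v)))),1,k,-1)
cv2.imwrite("pics/w5c.png",im)
```

```text
[457.12 -92.27 232.87] [-179.64  -14.33   -0.02] [ 0.39 -0.36 -1.97]
tip [513.82 -92.43 143.68] perp,y,along -1.2348884716819164 -0.4338132396163559 4.852201075237758
```

View pics/w5c.png

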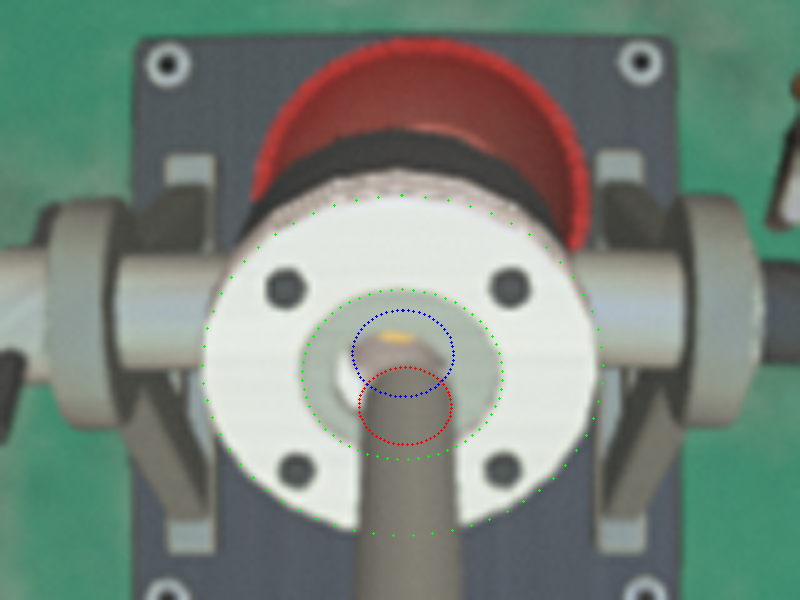

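The overlay fits: the tip ring lies on the drift's end and the rim ring lies on the disc. The remaining correction is about +1.9 mm across the bore and +1.1 mm in y. I will apply it and go through the washer gently.

Emit:
step_arm([
  [[1.6,1.1,1.1,0,0,0],[1.6,1.1,1.1,0,0,0],[3,1.1,-0.9,0,0,0],[4.5,1.1,-3,0,0,0],[6,1.1,-5,0,0,0],[7.3,1.1,-7.1,0,0,0],[7.3,1.1,-7.1,0,0,0]],
])

```text
time: 7.8
tool_pos: [464.6, -91.6, 227.3]
tcp_rot: [-179.7, -14.4, 0.0]
ft_force: [-9.8, 0.8, 12.7]
finger_gap: 15.9
grip_force: 100.6
```

```bash
cat >> h.py <<'E'
def rep():
    s=r.sense(); t,a=tip(s); p=np.cross([0,1,0],a); t=t-2.2*p; M=np.array([517.6,-91.5,140.4])+.7*p; d=t-M
    f=s["ft_force"]
    print("tcp",s["tool_pos"].round(1),s["tcp_rot"].round(2),"perp %.1f y %.1f along %.1f"%(d@p,d[1],d@a),"F perp %.1f y %.1f along %.1f"%(f@p,f[1],f@a),s["wrist_torque"].round(2),round(s["time"],2))
E
python3 -c "from h import *; rep()"
```

```text
tcp [464.6 -91.6 227.3] [-1.7971e+02 -1.4370e+01  1.0000e-02] perp 1.1 y -0.3 along -4.0 F perp -0.7 y 0.8 along 16.0 [0.05 1.23 0.04] 7.8
```

Emit:
step_arm([
  [[-2.3,0,3.3,0,0,0],[-3.9,1.2,2.2,0,0,0],[-3.9,1.2,2.2,0,0,0],[-2.8,1.2,0.6,0,0,0],[-1.6,1.2,-1.1,0,0,0],[-0.5,1.2,-2.7,0,0,0],[-0.5,1.2,-2.7,0,0,0]],
])

```text
time: 8.38
tool_pos: [463.8, -89.8, 222.2]
tcp_rot: [-179.6, -14.3, -0.0]
ft_force: [-0.1, -0.0, -0.7]
finger_gap: 16.2
grip_force: 98.5
```

```bash
python3 -c "from h import *; rep()"
```

```text
tcp [463.8 -89.8 222.2] [-1.7962e+02 -1.4280e+01 -1.0000e-02] perp -2.6 y 1.6 along -7.7 F perp -0.5 y -0.0 along -0.5 [ 0.    0.2  -0.03] 8.38
```

Emit:
step_arm([
  [[0.7,-0.5,0.5,0,0,0],[1.5,-0.5,-0.7,0,0,0],[2.4,-0.5,-2.0,0,0,0],[2.4,-0.5,-2.0,0,0,0]],
])

```text
time: 8.72
tool_pos: [466.4, -90.4, 220.8]
tcp_rot: [-179.6, -14.3, -0.0]
ft_force: [-0.2, 0.2, -1.0]
finger_gap: 15.7
grip_force: 98.3
```

```bash
python3 -c "from h import *; rep()"
```

```text
tcp [466.4 -90.4 220.8] [-1.7964e+02 -1.4330e+01 -1.0000e-02] perp -1.2 y 0.9 along -10.4 F perp -0.7 y 0.2 along -0.7 [-0.02  0.13 -0.06] 8.72
```

Emit:
step_arm([
  [[1.1,0,-1.6,0,0,0],[2.3,0,-3.3,0,0,0],[3.4,0,-4.9,0,0,0],[3.4,0,-4.9,0,0,0]],
])

```text
time: 9.05
tool_pos: [469.8, -90.4, 215.7]
tcp_rot: [-179.6, -14.3, -0.0]
ft_force: [-0.6, 0.2, -1.2]
finger_gap: 15.5
grip_force: 98.3
```

```bash
python3 -c "from h import *; rep()"
```

```text
tcp [469.8 -90.4 215.7] [-1.7963e+02 -1.4320e+01 -1.0000e-02] perp -1.3 y 0.9 along -16.5 F perp -1.1 y 0.2 along -0.7 [-0.04  0.18 -0.03] 9.05
```

Emit:
step_arm([
  [[1.1,0,-1.6,0,0,0],[2.3,0,-3.3,0,0,0],[3.4,0,-4.9,0,0,0],[3.4,0,-4.9,0,0,0],[3.4,0,-4.9,0,0,0]],
])

```text
time: 9.47
tool_pos: [473.2, -90.4, 211.2]
tcp_rot: [-179.6, -14.3, -0.0]
ft_force: [-0.9, 0.3, -1.0]
finger_gap: 15.7
grip_force: 98.3
```

```bash
python3 -c "from h import *; rep()"
```

```text
tcp [473.2 -90.4 211.2] [-1.7964e+02 -1.4340e+01 -1.0000e-02] perp -1.1 y 0.9 along -22.1 F perp -1.3 y 0.3 along -0.2 [-0.05  0.19 -0.02] 9.47
```

Emit:
step_arm([
  [[1.1,0,-1.6,0,0,0],[2.3,0,-3.3,0,0,0],[3.4,0,-4.9,0,0,0],[4.6,0,-6.6,0,0,0],[4.6,0,-6.6,0,0,0]],
])

```text
time: 9.88
tool_pos: [477.8, -90.5, 204.6]
tcp_rot: [-179.6, -14.3, -0.0]
ft_force: [-0.1, 0.6, -0.8]
finger_gap: 15.5
grip_force: 98.5
```

```bash
python3 -c "from h import *; rep()"
```

```text
tcp [477.8 -90.5 204.6] [-1.7964e+02 -1.4330e+01 -1.0000e-02] perp -1.0 y 0.9 along -30.2 F perp -0.5 y 0.6 along -0.6 [0.05 0.2  0.01] 9.88
```

Emit:
step_arm([
  [[1.1,0,-1.6,0,0,0],[2.3,0,-3.3,0,0,0],[3.4,0,-4.9,0,0,0],[3.4,0,-4.9,0,0,0]],
])

```text
time: 10.22
tool_pos: [481.2, -90.4, 199.2]
tcp_rot: [-179.6, -14.3, -0.0]
ft_force: [-1.3, -0.6, -1.8]
finger_gap: 15.2
grip_force: 98.3
```

```bash
python3 -c "from h import *; rep()"
```

```text
tcp [481.2 -90.4 199.2] [-1.7963e+02 -1.4330e+01 -2.0000e-02] perp -1.3 y 0.9 along -36.5 F perp -2.1 y -0.6 along -0.7 [0.02 0.15 0.03] 10.22
```

Run:
```python
from h import *
w=vision.snapshot("wrist"); sc=vision.snapshot("scene")
s=r.sense(); rep()
t,a=tip(s); p=np.cross([0,1,0],a); t=t-2.2*p; M=np.array([517.6,-91.5,140.4])+.7*p
x0,y0=(proj(w,M,True)-[50,60]).astype(int)
im=cv2.resize(w["img"][y0:y0+150,x0:x0+100],(400,600),interpolation=cv2.INTER_CUBIC)
q=np.array([0,1.,0]); th=np.linspace(0,6.28,60)
f=lambda P:((proj(w,P,True)-[x0,y0]+.5)*4)
for c,rr,k in((t+70*a,14,(0,0,255)),(M,15.5,(0,255,0)),(M,31,(0,255,0))):
  for v in th: cv2.circle(im,tuple(int(e) for e in f(c+rr*(p*np.cos(v)+q*np.sin(v)))),1,k,-1)
b=cv2.resize(sc["img"][130:230,265:332],(400,600),interpolation=cv2.INTER_CUBIC)
cv2.imwrite("pics/w6.png",np.hstack([im,b]))
```

```text
tcp [481.2 -90.4 199.5] [-1.7964e+02 -1.4340e+01 -1.0000e-02] perp -1.1 y 0.9 along -36.3 F perp -0.2 y -0.6 along -0.5 [-0.    0.18 -0.  ] 10.32
```

View pics/w6.png

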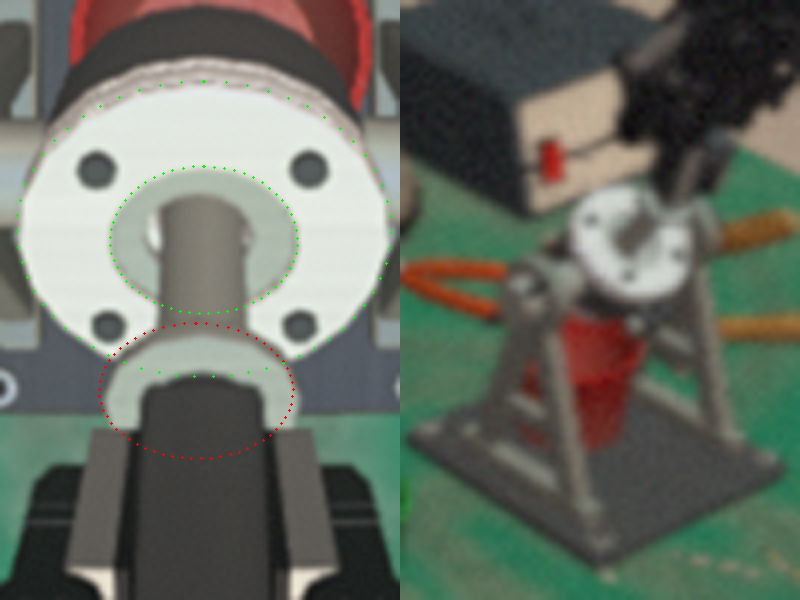

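The picture shows the shank going through the washer into the bore, with the collar about 34 mm above the mouth. The beaker is in place. I will push further, ending the call in motion so the force shows.

Emit:
step_arm([
  [[1.1,0,-1.6,0,0,0],[2.3,0,-3.3,0,0,0]],
])

```text
time: 10.48
tool_pos: [483.6, -90.5, 196.4]
tcp_rot: [-179.6, -14.4, -0.0]
ft_force: [-0.1, -0.0, -1.4]
finger_gap: 15.3
grip_force: 98.3
```

```bash
python3 -c "from h import *; rep()"
```

```text
tcp [483.6 -90.5 196.4] [-1.7965e+02 -1.4350e+01 -1.0000e-02] perp -1.0 y 0.9 along -40.2 F perp -0.9 y -0.0 along -1.1 [-0.02  0.24 -0.03] 10.48
```

Emit:
step_arm([
  [[1.1,0,-1.6,0,0,0],[2.3,0,-3.3,0,0,0],[3.4,0,-4.9,0,0,0]],
])

```text
time: 10.73
tool_pos: [487.0, -90.5, 191.4]
tcp_rot: [-179.6, -14.3, -0.0]
ft_force: [-0.4, -0.1, -1.9]
finger_gap: 15.7
grip_force: 98.3
```

```bash
python3 -c "from h import *; rep()"
```

```text
tcp [487.  -90.5 191.4] [-1.7964e+02 -1.4350e+01 -1.0000e-02] perp -1.0 y 0.9 along -46.3 F perp -1.4 y -0.1 along -1.3 [0.04 0.2  0.03] 10.73
```

Emit:
step_arm([
  [[1.4,0,-2,0,0,0],[2.9,0,-4.1,0,0,0],[4.3,0,-6.1,0,0,0],[5.7,0,-8.2,0,0,0],[6.9,0,-9.8,0,0,0],[6.9,0,-9.8,0,0,0]],
])

```text
time: 11.23
tool_pos: [493.8, -90.4, 181.3]
tcp_rot: [-179.6, -14.3, -0.0]
ft_force: [1.0, -0.6, -1.6]
finger_gap: 15.9
grip_force: 98.3
```

Run:
```python
from h import *
rep()
sc=vision.snapshot("scene")["img"]; t=vision.snapshot("top")["img"]
# brass pixels in scene/top/wrist around beaker
for n,i in (("scene",sc),("top",t),("wrist",vision.snapshot("wrist")["img"])):
    cv2.imwrite(f"pics/{n}7.png",i)
    h=cv2.cvtColor(i,cv2.COLOR_BGR2HSV); m=cv2.inRange(h,(15,90,90),(32,255,255))
    y,x=np.nonzero(m); 
    n_,l,st,c=cv2.connectedComponentsWithStats(m)
    print(n,[(st[k,4],c[k].round(0).tolist()) for k in range(1,n_) if st[k,4]>3][:15])
```

```text
tcp [493.8 -90.4 181.3] [-1.7963e+02 -1.4310e+01 -1.0000e-02] perp -1.3 y 1.0 along -58.4 F perp -0.1 y -0.6 along -1.9 [-0.01  0.19  0.05] 11.23
scene [(np.int32(329), [504.0, 177.0]), (np.int32(53), [325.0, 168.0]), (np.int32(7), [277.0, 173.0]), (np.int32(1062), [108.0, 197.0]), (np.int32(215), [193.0, 184.0]), (np.int32(6), [274.0, 176.0]), (np.int32(171), [338.0, 184.0]), (np.int32(32), [230.0, 194.0]), (np.int32(5), [260.0, 197.0]), (np.int32(52), [160.0, 202.0]), (np.int32(7), [108.0, 217.0]), (np.int32(10), [92.0, 217.0]), (np.int32(11), [119.0, 218.0]), (np.int32(5), [150.0, 220.0]), (np.int32(41), [184.0, 223.0])]
top [(np.int32(2829), [122.0, 74.0]), (np.int32(616), [230.0, 96.0]), (np.int32(13), [132.0, 114.0]), (np.int32(107), [149.0, 138.0]), (np.int32(75), [168.0, 121.0]), (np.int32(55), [135.0, 124.0]), (np.int32(23), [147.0, 131.0]), (np.int32(6), [330.0, 132.0]), (np.int32(23), [252.0, 137.0]), (np.int32(60), [419.0, 141.0]), (np.int32(26), [141.0, 142.0]), (np.int32(14), [511.0, 144.0]), (np.int32(50), [277.0, 156.0]), (np.int32(216), [374.0, 156.0]), (np.int32(4), [134.0, 152.0])]
wrist [(np.int32(319), [8.0, 9.0]), (np.int32(11), [133.0, 38.0]), (np.int32(442), [189.0, 70.0]), (np.int32(17), [350.0, 57.0]), (np.int32(924), [420.0, 84.0]), (np.int32(5), [202.0, 72.0]), (np.int32(5), [205.0, 78.0]), (np.int32(12), [78.0, 83.0]), (np.int32(7), [170.0, 88.0]), (np.int32(24), [2.0, 100.0]), (np.int32(26), [505.0, 106.0]), (np.int32(40), [1.0, 112.0]), (np.int32(5), [495.0, 111.0]), (np.int32(36), [351.0, 122.0]), (np.int32(4), [16.0, 124.0])]
```

Run:
```python
from h import *
w=cv2.imread("pics/wrist7.png"); t=cv2.imread("pics/top7.png"); sc=cv2.imread("pics/scene7.png")
a=cv2.resize(w[20:220,155:355],(400,400),interpolation=cv2.INTER_CUBIC)
b=cv2.resize(t[160:220,275:335],(400,300),interpolation=cv2.INTER_CUBIC)
c=cv2.resize(sc[150:225,265:340],(400,300),interpolation=cv2.INTER_CUBIC)
o=np.zeros((600,800,3),np.uint8); o[:400,:400]=a; o[:300,400:]=b; o[300:,400:]=c
cv2.imwrite("pics/c7.png",o)
```

```text
(no output)
```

View pics/c7.png

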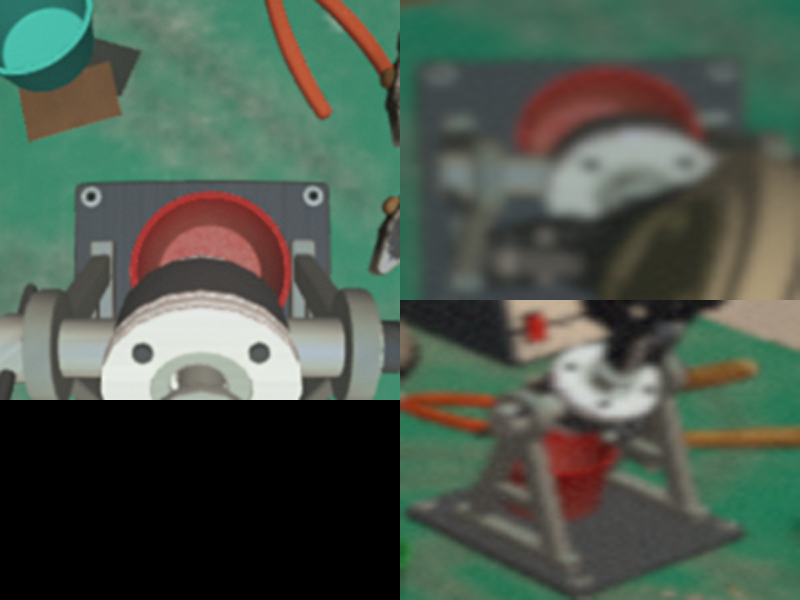

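The picture shows the drift deep in the bore. The beaker stands in place, and its far half, the only part in view, is empty. I will push a few mm more, then withdraw along the bore and look down it numerically.

Emit:
step_arm([
  [[1.7,0,-2.4,0,0,0],[3.4,0,-4.9,0,0,0],[3.4,0,-4.9,0,0,0],[3.4,0,-4.9,0,0,0]],
])

```text
time: 11.72
tool_pos: [497.2, -90.4, 176.7]
tcp_rot: [-179.6, -14.3, -0.0]
ft_force: [0.2, 0.3, -0.9]
finger_gap: 15.8
grip_force: 98.3
```

```bash
python3 -c "from h import *; rep()"
```

```text
tcp [497.2 -90.4 176.7] [-1.7964e+02 -1.4340e+01 -1.0000e-02] perp -1.0 y 0.9 along -64.2 F perp -0.3 y 0.3 along -0.9 [ 0.07  0.16 -0.04] 11.72
```

Emit:
step_arm([
  [[-4,0,5.7,0,0,0],[-9.2,0,13.1,0,0,0],[-15,0,21.4,0,0,0],[-21,0,30,0,0,0],[-27,0,38.6,0,0,0],[-33,0,47.1,0,0,0],[-39,0,55.7,0,0,0],[-45,0,64.3,0,0,0],[-51.6,0,73.7,0,0,0],[-51.6,0,73.7,0,0,0],[-51.6,0,73.7,0,0,0]],
])

```text
time: 12.63
tool_pos: [445.9, -90.7, 251.7]
tcp_rot: [-179.7, -14.5, -0.0]
ft_force: [0.8, 0.2, -0.5]
finger_gap: 15.8
grip_force: 98.2
```

Run:
```python
from h import *
rep()
w=vision.snapshot("wrist"); cv2.imwrite("pics/w8.png",w["img"])
s=r.sense(); t,a=tip(s); p=np.cross([0,1,0],a); M=np.array([517.6,-91.5,140.4])+.7*p
print("M",proj(w,M,True))
def brass(i,name):
    m=cv2.inRange(cv2.cvtColor(i,cv2.COLOR_BGR2HSV),(14,80,80),(34,255,255)); n,l,st,c=cv2.connectedComponentsWithStats(m)
    print(name,[(int(st[k,4]),c[k].round(0).tolist()) for k in range(1,n) if st[k,4]>3 and abs(c[k][0]-255)<80 and abs(c[k][1]-150)<80])
brass(w["img"],"now")
x,y=proj(w,M-3*a,True).astype(int)
print(w["img"][y-12:y+12:2,x])
```

```text
tcp [445.9 -90.7 251.7] [-1.7969e+02 -1.4470e+01 -2.0000e-02] perp -0.1 y 0.5 along 26.7 F perp 0.3 y 0.2 along -0.9 [0.   0.15 0.01] 12.63
M [255.27459707 146.53748488]
now [(26, [333.0, 96.0])]
[[173 188 176]
 [172 186 173]
 [161 175 171]
 [139 150 155]
 [181 188 177]
 [158 166 170]
 [148 157 167]
 [151 160 170]
 [153 162 172]
 [194 194 201]
 [233 232 228]
 [142 152 152]]
```

No brass is left in the bore, so the bush is out. I will look into the beaker from above.

Emit:
step_arm([
  [[20,0,40,0,0,0],[40,0,70,0,0,0],[70,0,80,0,0.1,0],[90,0,80,0,0.2,0],[90,0,80,0,0.3,0],[90,0,80,0,0.35,0],[90,0,80,0,0.35,0]],
])

```text
time: 13.27
tool_pos: [536.7, -90.0, 326.4]
tcp_rot: [-179.5, 6.2, 0.1]
ft_force: [0.6, 0.5, -2.0]
finger_gap: 15.7
grip_force: 98.1
```

Run:
```python
from h import *
np.set_printoptions(precision=1,suppress=True)
w=vision.snapshot("wrist"); cv2.imwrite("pics/w9.png",w["img"])
h=cv2.cvtColor(w["img"],cv2.COLOR_BGR2HSV)
def comps(m,lab,mn=20):
    n,l,st,c=cv2.connectedComponentsWithStats(m)
    for k in range(1,n):
        if st[k,4]>mn: print(lab,st[k],c[k],"at z60",hit(w,*c[k],60,True)[:2],"z20",hit(w,*c[k],20,True)[:2])
red=cv2.inRange(h,(0,120,60),(6,255,255))|cv2.inRange(h,(172,120,60),(180,255,255))
comps(red,"red",150)
comps(cv2.inRange(h,(13,90,60),(34,255,255)),"brass",20)
print(w["eye"],w["attitude"])
```

```text
red [233  96  55  47 994] [261.8 118.1] at z60 [565.1 -97.8] z20 [558.1 -98.4]
red [ 49 210  42  42 508] [ 67.7 232.8] at z60 [382.4 241.2] z20 [356.1 276.5]
brass [154  16   7   7  29] [157.2  18.9] at z60 [700.7  34.2] z20 [708.   47.6]
brass [20 18 11 14 77] [25.9 25.1] at z60 [737.5 256.3] z20 [748.7 293.1]
brass [186  33  39  31 650] [206.6  49. ] at z60 [655.3 -29.2] z20 [657.9 -22.5]
brass [329  38   5   7  27] [331.1  40.7] at z60 [ 668.4 -183.5] z20 [ 672.3 -193.2]
brass [496  42  16  14 129] [503.3  48.2] at z60 [ 710.2 -475.6] z20 [ 718.5 -516.2]
brass [348  44  78  37 761] [389.6  62.5] at z60 [ 648.4 -265. ] z20 [ 650.2 -283.3]
brass [36 47 15 12 75] [43.9 52.9] at z60 [684.7 219.9] z20 [690.3 252.9]
brass [472  58  12   7  41] [477.1  60.4] at z60 [ 677.4 -417.4] z20 [ 682.2 -451.9]
brass [13 60  8 18 37] [16.9 69.4] at z60 [671.2 282.3] z20 [675.4 321.9]
brass [461  62  10  14  69] [465.2  68.9] at z60 [ 659.8 -394.3] z20 [ 662.8 -426.3]
brass [  24   74   35   46 1401] [40.8 97. ] at z60 [618.7 234.6] z20 [617.4 269.2]
brass [325  89   7   6  30] [327.9  91.2] at z60 [ 602.6 -181.7] z20 [ 599.6 -191.2]
brass [501  99  10  13  33] [505.8 105.3] at z60 [ 618.8 -495.9] z20 [ 617.5 -538.6]
brass [340 100  68  61 759] [376.6 131.2] at z60 [ 553.1 -254.2] z20 [ 544.8 -271.4]
brass [248 117  16  13 154] [255.6 123.3] at z60 [558.3 -89.8] z20 [550.6 -89.5]
brass [450 116  20  23 209] [456.2 127.2] at z60 [ 570.  -390.4] z20 [ 563.5 -421.9]
brass [466 123  13   7  22] [472.5 125.1] at z60 [ 576.8 -423.9] z20 [ 571. -459.]
brass [494 126  11   6  21] [498.2 128.5] at z60 [ 578. -486.] z20 [ 572.3 -527.7]
brass [487 136  13  11  36] [491.3 141.7] at z60 [ 554.2 -474.9] z20 [ 546.1 -515.4]
brass [470 141  11  15  40] [474.  148.9] at z60 [ 539. -437.] z20 [ 529.3 -473.5]
brass [   0  155  105   57 4178] [ 56.5 180.8] at z60 [481.2 233.4] z20 [465.3 267.8]
[631.2 -92.1 438.1] [-24.7   0.5 -90. ]
```

The brass bush (pixel 256,123, about 22 mm wide) lies inside the red beaker's outline. Now the drift goes back to the rack.

Emit:
step_arm([
  [[-62,305,-26,0,0.25,0],[-62,305,-26,0,0.25,0],[-62,305,-26,0,0.25,0],[-62,305,-26,0,0.25,0],[-62,305,-26,0,0.25,0],[-62,305,-26,0,0.25,0],[-62,305,-26,0,0.25,0],[-62,305,-26,0,0.25,0],[-62,305,-26,0,0.25,0],[-62,305,-26,0,0.25,0],[-62,305,-26,0,0.25,0]],
])

```text
time: 14.23
tool_pos: [473.5, 213.8, 305.1]
tcp_rot: [-179.6, 19.9, -0.0]
ft_force: [0.2, -1.0, -0.9]
finger_gap: 15.5
grip_force: 98.2
```

```bash
python3 -c "
from h import *
rep(); vision.snapshot('wrist'); rep()"
```

```text
tcp [473.5 213.8 305.1] [-1.7962e+02  1.9900e+01 -2.0000e-02] perp -47.5 y 305.2 along 59.6 F perp 0.2 y -1.0 along -0.9 [ 0.04 -0.19  0.  ] 14.23
tcp [473.8 213.4 305.1] [-1.7963e+02  1.9920e+01 -8.0000e-02] perp -47.3 y 304.8 along 59.6 F perp 1.0 y -0.5 along -1.3 [-0.04 -0.23 -0.01] 14.28
```

Emit:
step_arm([
  [[0.7,1.1,-25,0,0.009,0],[0.7,1.1,-60,0,0.009,0],[0.7,1.1,-80,0,0.009,0],[0.7,1.1,-93,0,0.009,0],[0.7,1.1,-93,0,0.009,0],[0.7,1.1,-93,0,0.009,0],[0.7,1.1,-93,0,0.009,0]],
])

```text
time: 14.87
tool_pos: [475.3, 215.4, 213.5]
tcp_rot: [-179.6, 20.4, -0.0]
ft_force: [-0.4, 0.2, -0.2]
finger_gap: 15.6
grip_force: 98.1
```

Run:
```python
from h import *
np.set_printoptions(precision=1,suppress=True)
w=vision.snapshot("wrist"); rep(); s=r.sense(); t,a=tip(s); print("tip",t,a)
# dark/green hole around predicted hole position
g=w["img"]; h=cv2.cvtColor(g,cv2.COLOR_BGR2HSV)
c=proj(w,[471,212,96],True); print("hole pred",c)
wood=cv2.inRange(h,(8,60,110),(28,255,255)); x,y=c.astype(int)
for yy in range(y-30,y+24,3): print(yy,''.join('W' if v else '.' for v in wood[yy,x-40:x+40]))
print(x-40)
```

```text
tcp [475.4 215.6 213.7] [-179.6   20.4   -0. ] perp -47.1 y 307.1 along -32.3 F perp -0.9 y 0.5 along -0.3 [-0.  -0.3  0. ] 14.92
tip [473.5 215.6 108.1] [-0. -0.  1.]
hole pred [258.8 155.4]
125 WWWWWWWWWWWWWWWWWWWWWWWWWWWWWWWWWWWWWWWWWWWWWWWWWWWWWWWWWWWWWWWWWWWWWWWWWWWWWWWW
128 WWWWWWWWWWWWWWWWWWWWWWWWWWWWWWWWWWWWWWWWWWWWWWWWWWWWWWWWWWWWWWWWWWWWWWWWWWWWWWWW
131 WWWWWWWWWWWWWWWWWWWWWWWWWWWWWWWWWWWWWWWWWWWWWWWWWWWWWWWWWWWWWWWWWWWWWWWWWWWWWWWW
134 WWWWWWWWWWWWWWWWWWWWWWWWWWWWWWWWWWWWWWWWWWWWWWWWWWWWWWWWWWWWWWWWWWWWWWWWWWWWWWWW
137 WWWWWWWWWWWWWWWWWWWWWWWWWWWWWWWWWWWWWWWWWWWWWWWWWWWWWWWWWWWWWWWWWWWWWWWWWWWWWWWW
140 WWWWWWWWWWWWWWWWWWWWWWWWWWWWWWWWWWW...WWWWWWWWWWWWWWWWWWWWWWWWWWWWWWWWWWWWWWWWWW
143 WWWWWWWWWWWWWWWWWWWWWWWWWWWW..................WWWWWWWWWWWWWWWWWWWWWWWWWWWWWWWWWW
146 WWWWWWWWWWWWWWWWWWWWWWWWW........................WWWWWWWWWWWWWWWWWWWWWWWWWWWWWWW
149 WWWWWWWWWWWWWWWWWWWWWWWW..........................WWWWWWWWWWWWWWWWWWWWWWWWWWWWWW
152 WWWWWWWWWWWWWWWWWWWWWWWW..........................WWWWWWWWWWWWWWWWWWWWWWWWWWWWWW
155 WWWWWWWWWWWWWWWWWWWWWWWWW.WW.................WWW.WWWWWWWWWWWWWWWWWWWWWWWWWWWWWWW
158 WWWWWWWWWWWWWWWWWWWWWWWWWWWWWWWW............WWWWWWWWWWWWWWWWWWWWWWWWWWWWWWWWWWWW
161 WWWWWWWWWWWWWWWWWWWWWWWWWWWWW................WWWWWWWWWWWWWWWWWWWWWWWWWWWWWWWWWWW
164 WWWWWWWWWWWWWWWWWWWWWWWWWWWWW.................WWWWWWWWWWWWWWWWWWWWWWWWWWWWWWWWWW
167 WWWWWWWWWWWWWWWWWWWWWWWWWWWWW.................WWWWWWWWWWWWWWWWWWWWWWWWWWWWWWWWWW
170 WWWWWWWWWWWWWWWWWWWWWWWWWWWWW.................WWWWWWWWWWWWWWWWWWWWWWWWWWWWWWWWWW
173 WWWWWWWWWWWWWWWWWWWWWWWWWWWWW.................WWWWWWWWWWWWWWWWWWWWWWWWWWWWWWWWWW
176 WWWWWWWWWWWWWWWWWWWWWWWWWWWWW..................WWWWWWWWWWWWWWWWWWWWWWWWWWWWWWWW.
218
```

The shank (columns 247–263) is centred over the hole (242–267), and the TCP matches the pose at pick-up. Going down.

Emit:
step_arm([
  [[-0.3,-0.7,-10,0,0,0],[-0.3,-0.7,-20,0,0,0],[-0.3,-0.7,-30,0,0,0],[-0.3,-0.7,-40,0,0,0],[-0.3,-0.7,-50,0,0,0],[-0.3,-0.7,-60,0,0,0],[-0.3,-0.7,-70,0,0,0],[-0.3,-0.7,-76,0,0,0],[-0.3,-0.7,-78,0,0,0],[-0.3,-0.7,-78,0,0,0]],
])

```text
time: 15.75
tool_pos: [473.6, 214.8, 132.9]
tcp_rot: [-179.7, 20.6, -0.0]
ft_force: [0.5, 0.3, -0.6]
finger_gap: 15.9
grip_force: 98.2
```

```bash
python3 -c "
from h import *
rep(); print(r.sense()['ft_force'])"
```

```text
tcp [473.6 214.8 132.9] [-1.7967e+02  2.0620e+01 -2.0000e-02] perp -49.0 y 306.1 along -112.9 F perp 0.5 y 0.3 along -0.6 [ 0.04 -0.24 -0.01] 15.75
[ 0.51419189  0.2715565  -0.59487742]
```

Emit:
step_arm([
  [[0,0,-0.7,0,0,0],[0,0,-1.4,0,0,0],[0,0,-2,0,0,0],[0,0,-2,0,0,0]],
])

```text
time: 16.08
tool_pos: [474.1, 215.0, 131.9]
tcp_rot: [-179.6, 20.5, -0.0]
ft_force: [0.2, -0.4, -2.1]
finger_gap: 15.5
grip_force: 98.2
```

```bash
python3 -c "
from h import *
rep(); print(r.sense()['ft_force'])"
```

```text
tcp [474.1 215.  131.9] [-179.64   20.52   -0.  ] perp -48.5 y 306.3 along -114.0 F perp 0.2 y -0.4 along -2.1 [-0.07 -0.22 -0.08] 16.08
[ 0.16682032 -0.42287668 -2.10816914]
```

Emit:
step_arm([
  [[0,0,-0.7,0,0,0],[0,0,-1.2,0,0,0],[0,0,-1.2,0,0,0]],
])

```text
time: 16.33
tool_pos: [474.2, 215.0, 131.6]
tcp_rot: [-179.6, 20.5, -0.0]
ft_force: [-1.3, -1.5, 6.8]
finger_gap: 15.7
grip_force: 99.2
```

Emit:
step_arm([
  [[0,0,0,0,0,0],[0,0,0,0,0,0],[0,0,0,0,0,0],[0,0,0,0,0,0],[0,0,0,0,0,0],[0,0,0,0,0,0]],
], fingers=0)

```text
time: 16.83
tool_pos: [473.9, 214.9, 130.3]
tcp_rot: [-179.7, 20.6, -0.0]
ft_force: [-0.3, 0.4, -0.6]
finger_gap: 42.6
grip_force: 0.0
```

Emit:
step_arm([
  [[1.5,0,5,0,0,0],[5,0,15,0,0,0],[10,0,30,0,0,0],[15,0,50,0,0,0],[20,0,80,0,0,0],[20,0,110,0,0,0],[20,0,130,0,0,0],[20,0,130,0,0,0]],
])

```text
time: 17.5
tool_pos: [496.5, 215.6, 267.2]
tcp_rot: [-179.5, 20.0, 0.0]
ft_force: [0.9, 0.5, 1.0]
finger_gap: 42.5
grip_force: 0.0
```

Run:
```python
from h import *
np.set_printoptions(precision=1,suppress=True)
w=vision.snapshot("wrist"); s=r.sense(); print(s["tool_pos"],s["finger_gap"],s["ft_force"])
g=cv2.cvtColor(w["img"],cv2.COLOR_BGR2GRAY); h=cv2.cvtColor(w["img"],cv2.COLOR_BGR2HSV)
for P in ([473.3,214.7,152],[473.3,214.7,100],[474,267,152],[474,267,100]): print(P,proj(w,P,True))
m=((h[...,2]<100)&(h[...,1]<110)).astype(np.uint8); n,l,st,c=cv2.connectedComponentsWithStats(m)
for k in range(1,n):
    if 150<st[k,4]<3000: print(st[k],c[k])
```

```text
[495.9 215.3 264.6] 42.915437256861225 [-0.4 -0.4 -0.6]
[473.3, 214.7, 152] [255.8 177.2]
[473.3, 214.7, 100] [256.2 146.5]
[474, 267, 152] [193.5 176.6]
[474, 267, 100] [202.9 146.3]
[   0    0   69   53 1738] [20.7 20.7]
[ 163    0   89   74 1785] [201.9  44.5]
[  44   13   65   73 1914] [84.5 44.3]
[ 48  34  31  40 715] [62.6 53.8]
[128 142  32  40 852] [144.2 161.8]
[184 142  27  42 805] [197.4 162.6]
[247 143  20  44 761] [256.7 164.4]
```

The drift stands upright: its outline is rows 143–187 at column 257, as predicted and matching its neighbour. The gripper is clear.

```bash
python3 -c "
from bench import r
print(r.hand_in())"
```

```text
the job is handed in; nothing more can be done
None
```

I pushed the bush out into the red beaker, stood the 14 mm drift back in its rack hole, and handed the job in at about 17.6 s; no verdict came back, and no force showed as the bush gave way.

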